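# Hang the dibber on its two hooks

## Robot

A 6-joint arm with a two-finger parallel gripper is mounted at the origin on the work surface. World frame = base frame: x ahead of the robot, y to its left, z up, the work surface at z = 0. Lengths are in m, angles in rad, forces in N, time in s.
With the tool pointing down it reaches from about 0.25 to 0.775 m from the base axis. Payload 4 kg.
Tool frame: the origin (TCP) lies midway between the tips of the shut fingers; the grasp point (between the pads) lies 19 mm behind it; z points along the fingers, y is the line along which they close (so a half turn about z gives the same grasp; the last joint's range is limited). The gripper opens to 94 mm and grips with 3 to 60 N. Pads are 16 mm wide; open, the fingers measure 119 mm over their backs; the gripper's body (75 mm by 177 mm) begins 78 mm behind the grasp point.
Start: joints at [1.134, 0.087, 1.371, -0, 1.684, -0.103], TCP at [0.18, 0.52, 0.206] pointing down, gripper open.
Joint ranges: [-3.1, 3.1], [-0.76, 2.03], [0.27, 2.55], [-1.08, 4.22], [0.17, 2.65], [-2.57, 2.57]. Speed limits (rad/s): [2.79, 2.79, 3.14, 3.14, 3.14, 3.14].

## Interface

Orientations are given as a 3x3 rotation matrix whose columns are the frame's x, y, z axes.
In Python, from plant import telemetry, viewer, sign_off gives the robot as it stands.
- The arm moves only by the tool send_rows, never from a script. Its argument "motion" is one flat list of numbers, 7 for each row, row after row: the shift along the world's x, y, z in mm, then the turn, a rotation vector about the world's x, y, z in rad, then the opening, from -1 (shut) to 1 (fully open). In form: [dx, dy, dz, wx, wy, wz, claw, dx, dy, dz, wx, wy, wz, claw, ...]. A call has 1 to 10 rows; each row shifts and turns the commanded pose from where the row before left it; what a row does not reach is not made up. A row lasts 1/12 s, in which the tool goes at most 41.7 mm and 7.16 degrees, less where a joint would pass 70% of its speed; a pose out of reach is approached as far as the arm can. A call is refused whole if a number of a shift passes 41.7 or a number of a turn 0.125, either way. A call with a gripper value outside its range is refused whole. The fingers move at their own pace and stop on an object; the grip force is fixed at half the most. Time passes only in rows, so rows that do not move let the fingers close. It gives the time, the measured TCP pose, the force, the opening and the grip force at its end, in the units of the state.
- telemetry.sense(): the state, without advancing time (a new reading comes with each control period).
- viewer.grab_frame(name): name is "scene" or "top" or "wrist"; returns the picture (480x640x3 uint8, red, green, blue); there is no depth.
- viewer.get_calibration(name): a dict with "fx", "fy", "cx", "cy" (pixels), "k1" (the pictures are not rectified: a ray, as slopes to the right and down, at radius r is drawn at 1 + k1 r^2 times it, then the intrinsics apply), "pose" (4x4, takes a point from camera to world coordinates). Camera axes: x right, y down, z forward; pixel columns grow to the right and rows downward; lengths in m; the calibration is good to about 2 mm. A picture is of the moment at which its call begins: read the wrist's pose just before it. get_calibration takes no time and is no camera call; for the wrist camera it gives the pose at the moment of the call.
- sign_off(): hands the job in; it is judged then, once.
Trained networks look in the newest picture that a camera, given by its name, has taken for a name from the list of things; names that differ only in an ending like _2 or _b are one class to them, and where a whole thing is asked for, a point or a joint stands for the part that bears it (a point fixed in the world has none). Each returns a list of dicts, best first, with "p" (0 to 1); they miss things now and then, are a little off and sometimes report something else, mostly with a low value. They report only what shows in the picture. A call takes as long as a camera call.
- viewer.search_frame(camera, name): "at" ([column, row] as shares, 0 to 1, of the picture: columns of its width, rows of its height, amid what is visible of it).
- viewer.outline_of(camera, name): "region" (480x640 bool, what is visible of it) and "at" ([column, row] as shares, 0 to 1, of the picture: columns of its width, rows of its height, amid what is visible of it).
The state is a dict: "t": time; "qpos": joint angles; "joint_velocities": joint speeds; "joint_efforts": joint torques, N m; "position": TCP position; "eef_rot": TCP orientation; "contact_force": force on the tool from outside, world axes, zero at the start; "ft_torque": the same for the moment, N m; "opening": finger opening in m; "finger_force": force on a finger pad.
Only numpy, scipy, OpenCV 4.12 (cv2) and the standard library are available. Lean on these libraries where they do the work, as an engineer would, in place of code of your own. Each camera call takes 0.05 s, during which the arm holds its last target. There are 200 camera calls.

## Task

Pick up the seed-tray dibber by its wooden handle and hang its steel bar in both hooks of the blue-posted rack, upright, under the cross tube. The two hooks are clamped at unknown, unequal heights, so it will hang a little aslope: lower the dibber gently, never forcing it, until you can feel that both hooks bear on the bar, and only then let go. Leave the pot, the jar and the seedling tray where they stand.

Things in the scene. Friction and masses are not known exactly. Their poses are not given: they have to be found in the camera images.
- dibber: loose tool for pricking holes in plug trays, 0.5 kg, standing on 12 pegs; origin: underside centre at the peg tips, z up, y along its length; same both ways round. Plywood plate 50 (x) x 280 (y) x 8 mm, underside 25 mm up. Flat steel uprights at y = +-132 mm carry a round steel bar. On the bar's middle an upright wooden handle block 20 (x) x 24 (y) mm, top 165 mm up.
- dibber_grip (a point): middle of the dibber's handle, 145 mm above its underside, 35 mm above the bar's axis, 20 mm below the handle's top. Only the handle stands above the bar.
- dibber_bar (a point): middle of the axis of the dibber's hanging bar, 110 mm above its underside; the bar is 10 mm thick, 264 mm long along the dibber's y; 72 mm are free between bar and plate.
- rack: fixed rack on the bench; origin: bench level, midway between its posts; z up, y from right to left post, -x is its front (towards the robot). Blue posts 25 mm square, 352 mm high, at y = +-225 mm; between them a rail 16 mm square, its middle 265 mm up at x = 0. Below the rail only the straps and hooks stand between the posts.
- rack_tube (a point): middle of the lower front edge of the rack's cross tube (40 x 40 mm, along rack y, from 58 to 18 mm in front of the rack's origin, 312 to 352 mm up). The hanging dibber's handle ends about 50 to 60 mm below this edge: a vertical gripper would hit the tube; one leaning back 30 to 45 degrees to the rack's front, fingers pointing forward and down, clears it.
- strap_a: fixed steel strap 26 mm wide on the left or right part of the rail, with one hook. Origin 185 mm above the bench in the rail's middle plane, axes as the rack's. Hook: 8 mm round rod, a shallow V in the plane y = 0; its rod axis falls 12 mm from the strap to the V's bottom at x = -60 mm, then rises 24 mm to the free tip at x = -80 mm. A bar at rest in it has its axis at about x = -57 mm.
- strap_b: the same strap and hook on the rail's other side (82 to 108 mm from its middle). Each hook is clamped in a slot: its V's bottom (rod axis) is 0 to 16 mm above its strap's origin, one hook 6 to 16 mm higher than the other, either side; the poses do not tell: feel or look for it. A bar in it has its axis 10 mm above the V's bottom rod axis. Clamps are finger-tight: 40 N on a hook is too much.
- pot: terracotta pot, 90 mm across, 85 mm high, standing at one side; a bystander. Origin: centre of its underside.
- jar: amber glass jar, 72 mm across, 110 mm high, standing at one side; a bystander. Origin: centre of its underside.
- seed_tray: black plug tray with seedlings, 96 x 264 mm, 45 mm high (about 80 mm with plants), behind the rack; a bystander. Origin: centre of its underside.

How it is judged:
By the outcome, as a careful person would: the job done as asked, in the order asked, and still so for the second after the job is handed in, with the robot touching nothing.
It also fails if it takes over 58 s, if anything falls off the work surface, if the arm or the gripper's body presses on something with over 40 N, if the wrist force passes 120 N, or if a joint passes its speed limit or range.

## Working session

There is one attempt and no reset: what is moved stays moved. The work goes in short steps, Python scripts to look and compute and a tool call to move; the robot and the scene stay as the last step left them, time stands still between calls to the robot, and variables do not carry over. Pictures are saved under pics/ and viewed, at most 11 in all, crops included, and the job is handed in when it is done.

Besides the shell and the picture viewer there is one more tool, called after "Call:" by a JSON object that holds its "api" and its "payload". send_rows: Moves the arm, as the interface text tells. Its arguments: {"type":"object","properties":{"motion":{"type":"array"}},"required":["motion"]}

```bash
mkdir -p pics; ls; python3 - <<'E'
from plant import telemetry, viewer
import cv2,numpy as np
s=telemetry.sense()
print({k:np.round(v,3).tolist() for k,v in s.items()})
ims=[]
for n in ["scene","top"]:
    im=viewer.grab_frame(n); cv2.imwrite(f"pics/{n}0.png",im[:,:,::-1])
    c=viewer.get_calibration(n); print(n,{k:np.round(v,4).tolist() for k,v in c.items()})
    for o in ["dibber","dibber_grip","dibber_bar","rack","rack_tube","strap_a","pot","jar","seed_tray"]:
        r=viewer.search_frame(n,o); print(o,[(round(d["p"],2),[round(d["at"][0]*640),round(d["at"][1]*480)]) for d in r[:3]])
E
```

```text
pics
{'t': 0.0, 'qpos': [1.134, 0.088, 1.372, 0.0, 1.684, -0.103], 'joint_velocities': [-0.0, 0.001, 0.0, -0.002, 0.0, 0.001], 'joint_efforts': [0.0, -34.018, -30.243, 0.072, 0.033, -0.0], 'position': [0.18, 0.519, 0.204], 'eef_rot': [[-0.945, 0.328, -0.001], [0.328, 0.945, -0.002], [0.0, -0.002, -1.0]], 'contact_force': [-0.409, -0.149, 0.144], 'ft_torque': [0.021, -0.032, -0.014], 'finger_force': 0.0, 'opening': 0.094}
scene {'fx': 480.2697, 'fy': 480.2697, 'cx': 327.8818, 'cy': 235.1977, 'k1': -0.0135, 'pose': [[0.3076, 0.8096, -0.4999, 1.1659], [0.9515, -0.2601, 0.1643, -0.1744], [0.003, -0.5262, -0.8504, 1.1426], [0.0, 0.0, 0.0, 1.0]]}
dibber [(0.73, [320, 230])]
dibber_grip [(0.71, [317, 235]), (0.42, [308, 240])]
dibber_bar [(0.94, [316, 232])]
rack [(0.58, [309, 237])]
rack_tube [(0.93, [313, 237])]
strap_a [(0.66, [360, 238]), (0.62, [282, 265])]
pot [(0.63, [445, 181])]
jar [(0.84, [157, 240])]
seed_tray [(0.8, [336, 338]), (0.57, [316, 235])]
top {'fx': 461.4349, 'fy': 461.4349, 'cx': 322.5369, 'cy': 241.1996, 'k1': 0.011, 'pose': [[0.0149, -0.9788, 0.2043, 0.3333], [-0.9999, -0.0134, 0.0086, -0.0014], [-0.0057, -0.2044, -0.9789, 1.4016], [0.0, 0.0, 0.0, 1.0]]}
dibber [(0.79, [320, 287])]
dibber_grip [(0.83, [317, 286])]
dibber_bar [(0.75, [317, 285])]
rack [(0.87, [341, 200])]
rack_tube [(0.95, [343, 203])]
strap_a [(0.44, [299, 222]), (0.42, [372, 219])]
pot [(0.75, [187, 291])]
jar [(0.97, [461, 314])]
seed_tray [(0.96, [330, 182]), (0.6, [342, 202])]
```

View pics/scene0.png

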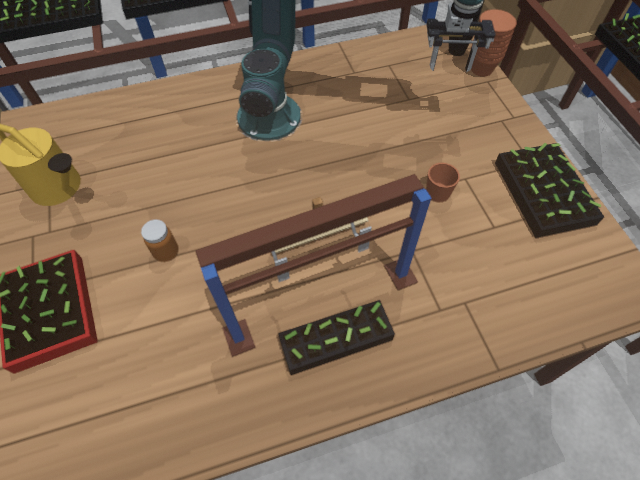

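View pics/top0.png

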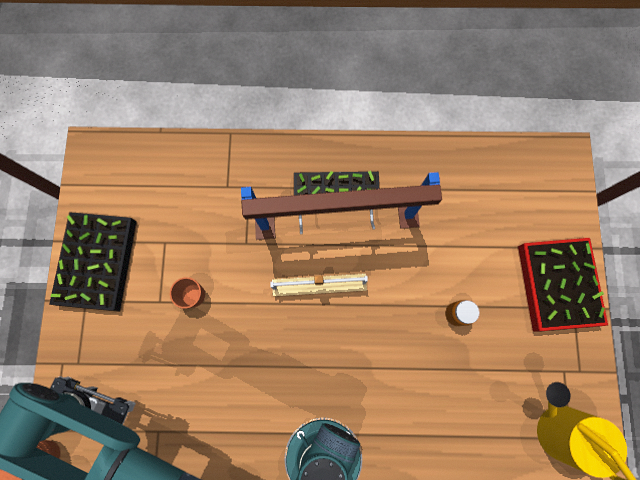

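```bash
cat > h.py <<'E'
import numpy as np, cv2
from plant import telemetry, viewer
def K(c): return np.array([[c["fx"],0,c["cx"]],[0,c["fy"],c["cy"]],[0,0,1]]),np.array([c["k1"],0,0,0,0])
def ray(c,uv):
    k,d=K(c); p=cv2.undistortPoints(np.array(uv,float).reshape(-1,1,2),k,d)[:,0]
    P=np.array(c["pose"]); return P[:3,3],np.c_[p,np.ones(len(p))]@P[:3,:3].T
def atz(c,uv,z):
    o,r=ray(c,uv); return o+r*((np.broadcast_to(z,(len(r),))-o[2])/r[:,2])[:,None]
def proj(c,X):
    k,d=K(c); T=np.linalg.inv(np.array(c["pose"])); X=np.array(X,float).reshape(-1,3)
    return cv2.projectPoints(X,cv2.Rodrigues(T[:3,:3])[0],T[:3,3],k,d)[0][:,0]
def tri(cs,uvs):
    A=np.zeros((3,3));b=np.zeros(3)
    for c,uv in zip(cs,uvs):
        o,r=ray(c,[uv]); r=r[0]/np.linalg.norm(r[0]); M=np.eye(3)-np.outer(r,r); A+=M;b+=M@o
    return np.linalg.solve(A,b)
E
python3 - <<'E'
from h import *
t=viewer.get_calibration("top")
print("handle",atz(t,[(319,277.5)],.165)); print("bar ends",atz(t,[(272,284),(367,279)],.115))
print("posts back-top", atz(t,[(247,187),(433,173)],.352)); print("tube front top", atz(t,[(242,202),(441,188)],.352))
im=cv2.imread("pics/top0.png")[160:310,235:450]
a=cv2.resize(im,None,fx=3.7,fy=3.7,interpolation=cv2.INTER_CUBIC); print(a.shape)
cv2.imwrite("pics/c1.png",a)
E
```

```text
handle [[0.49138657 0.01744876 0.165     ]]
bar ends [[ 0.47767743  0.14929325  0.115     ]
 [ 0.49547005 -0.11618205  0.115     ]]
posts back-top [[ 0.68184977  0.1897497   0.352     ]
 [ 0.72262109 -0.25398596  0.352     ]]
tube front top [[ 0.64453557  0.19980479  0.352     ]
 [ 0.68528734 -0.271685    0.352     ]]
(555, 796, 3)
```

View pics/c1.png

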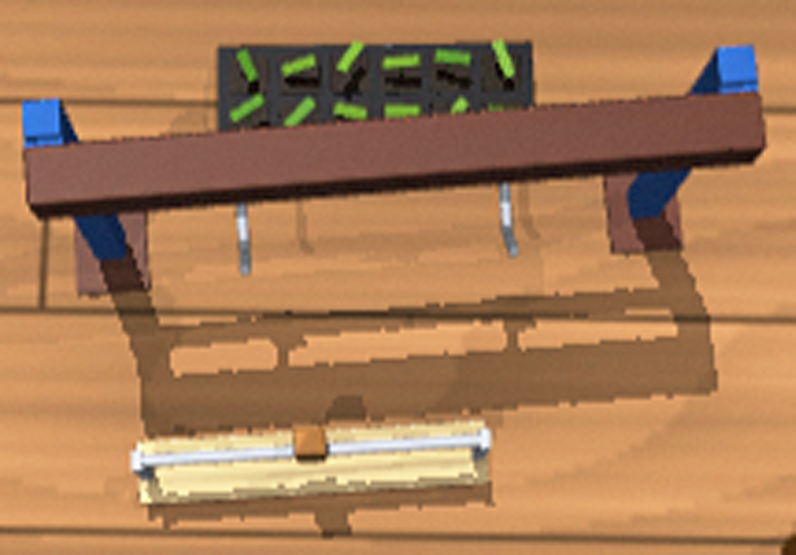

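```bash
python3 - <<'E'
from h import *
from scipy.optimize import least_squares
t=viewer.get_calibration("top"); s=viewer.get_calibration("scene")
u=lambda p:np.array(p,float)/3.7+[235,160]
R=lambda p,X:np.array(X)@np.array([[np.cos(p[2]),np.sin(p[2]),0],[-np.sin(p[2]),np.cos(p[2]),0],[0,0,1]])+[p[0],p[1],0]
L=.2375
Xr=[(-.058,L,.352),(-.058,-L,.352),(-.058,L,.312),(-.058,-L,.312),(.0125,L,.352),(.0125,L-.025,.352),(.0125,-L+.025,.352),(.0125,-L,.352)]
ur=u([(25,152),(760,95),(37,217),(763,160),(23,101),(62,98),(719,47),(753,45)])
f=lambda p:(proj(t,R(p,Xr))-ur).ravel()
q=least_squares(f,[.7,-.03,-.08],loss="soft_l1"); print("rack",q.x,np.round(q.fun.reshape(-1,2),1).tolist())
# tips
for p in [(246,270),(514,251)]:
    w=atz(t,[u(p)],.185+.008+.022)[0]; a=q.x[2]; d=w[:2]-q.x[:2]; print("tip local",d@[np.cos(a),np.sin(a)],d@[-np.sin(a),np.cos(a)])
Xd=[(0,.132,.115),(0,-.132,.115),(0,0,.165)]; ud=u([(140,460),(486,438),(311,437)])
g=least_squares(lambda p:(proj(t,R(p,Xd))-ud).ravel(),[.48,.02,-.07]); print("dib",g.x,np.round(g.fun,1))
print("scene check rack", proj(s,R(q.x,Xr)).round().tolist(), "handle",proj(s,R(g.x,[(0,0,.165)])))
im=viewer.grab_frame("wrist"); cv2.imwrite("pics/w0.png",im[:,:,::-1]); c=viewer.get_calibration("wrist"); st=telemetry.sense()
P=np.array(c["pose"]); print("wristcam in tcp",(st["eef_rot"].T if hasattr(st["eef_rot"],'T') else np.array(st["eef_rot"]).T)@np.c_[P[:3,:3],P[:3,3]-st["position"]],c["fx"])
E
```

```text
rack [ 0.69337654 -0.03336533  0.09404146] [[0.5, 13.7], [2.5, 13.4], [0.1, 0.4], [-2.4, 0.6], [-0.3, -1.0], [-0.3, -1.0], [-0.7, -1.0], [0.6, -1.3]]
tip local -0.08139784150716209 0.10629314343601422
tip local -0.08290915989914605 -0.08540963943173091
dib [0.48797166 0.01662183 0.07783042] [-0.5 -0.3  0.2 -0.4  0.2  0.7]
scene check rack [[414.0, 174.0], [194.0, 252.0], [411.0, 186.0], [198.0, 262.0], [431.0, 199.0], [420.0, 203.0], [217.0, 278.0], [204.0, 282.0]] handle [[315.99337638 201.55858055]]
wristcam in tcp [[-6.92079948e-05 -9.65427314e-01 -2.60672393e-01  7.51243055e-02]
 [ 9.99999959e-01  5.15905678e-06 -2.84605076e-04  2.79963541e-04]
 [ 2.76110338e-04 -2.60672402e-01  9.65427275e-01 -1.79474938e-01]] 349.7780301899063
```

```bash
cat >> h.py <<'E'
from scipy.spatial.transform import Rotation as Ro
def Rt(yaw,lean=45,roll=0):
    # roll: turn about the rack's forward axis
    return (Ro.from_euler('z',yaw)*Ro.from_euler('x',roll)*Ro.from_euler('y',-lean,degrees=True)).as_matrix()@np.diag([-1,1,-1.])
def go(grip,yaw,lean=45,roll=0,back=0):
    s=telemetry.sense(); R=Rt(yaw,lean,roll); p=np.array(grip)+R[:,2]*(.019-back)
    w=Ro.from_matrix(R@np.array(s["eef_rot"]).T).as_rotvec()
    print("t",s["t"],"tcp",np.round(s["position"],4),"shift mm",np.round((p-s["position"])*1e3,1),"rot",np.round(w,4),"rows>=",max(np.abs(p-s["position"]).max()*24,np.abs(w).max()/.12))
E
python3 -c "
from h import *
go((.488,.0166,.145),.078,back=.1)"
```

```text
t 1.05 tcp [0.1802 0.5197 0.2055] shift mm [ 250.7 -507.5   -3.2] rot [-0.1009 -0.7842  0.3902] rows>= 12.180743716250042
```

Call:
{"api": "send_rows", "payload": {"motion": [12.5, -25.4, 10, -0.005, -0.0392, 0.0195, 1, 12.5, -25.4, 10, -0.005, -0.0392, 0.0195, 1, 12.5, -25.4, 10, -0.005, -0.0392, 0.0195, 1, 12.5, -25.4, 10, -0.005, -0.0392, 0.0195, 1, 12.5, -25.4, 10, -0.005, -0.0392, 0.0195, 1, 12.5, -25.4, 10, -0.005, -0.0392, 0.0195, 1, 12.5, -25.4, 10, -0.005, -0.0392, 0.0195, 1, 12.5, -25.4, 10, -0.005, -0.0392, 0.0195, 1, 12.5, -25.4, 10, -0.005, -0.0392, 0.0195, 1, 12.5, -25.4, 10, -0.005, -0.0392, 0.0195, 1]}}

```text
t: 1.88
position: [0.3054, 0.2645, 0.3062]
eef_rot: [[-0.914, 0.126, 0.386], [0.132, 0.991, -0.01], [-0.384, 0.042, -0.922]]
contact_force: [0.6, -0.0, -0.2]
opening: 0.094
finger_force: 0.0
```

Call:
{"api": "send_rows", "payload": {"motion": [12.5, -25.4, -10, -0.005, -0.0392, 0.0195, 1, 12.5, -25.4, -10, -0.005, -0.0392, 0.0195, 1, 12.5, -25.4, -10, -0.005, -0.0392, 0.0195, 1, 12.5, -25.4, -10, -0.005, -0.0392, 0.0195, 1, 12.5, -25.4, -10, -0.005, -0.0392, 0.0195, 1, 12.5, -25.4, -10, -0.005, -0.0392, 0.0195, 1, 12.5, -25.4, -10, -0.005, -0.0392, 0.0195, 1, 12.5, -25.4, -10, -0.005, -0.0392, 0.0195, 1, 12.5, -25.4, -10, -0.005, -0.0392, 0.0195, 1, 12.5, -25.4, -10, -0.005, -0.0392, 0.0195, 1]}}

```text
t: 2.72
position: [0.4527, 0.0202, 0.2069]
eef_rot: [[-0.717, -0.072, 0.693], [-0.055, 0.997, 0.047], [-0.695, -0.005, -0.719]]
contact_force: [-0.2, 0.7, 0.4]
opening: 0.0936
finger_force: 0.0
```

```bash
python3 - <<'E'
from h import *
c=viewer.get_calibration("wrist"); im=viewer.grab_frame("wrist"); cv2.imwrite("pics/w1.png",im[:,:,::-1])
go((.488,.0166,.145),.078)
a=.078;X=np.array([(0,.132,.11),(0,-.132,.11),(-.01,0,.165),(0.01,0,.165)])
W=np.c_[X[:,0]*np.cos(a)-X[:,1]*np.sin(a)+.488,X[:,0]*np.sin(a)+X[:,1]*np.cos(a)+.0166,X[:,2]]
print("pred",proj(c,W).round(1).tolist())
ra,rx,ry=.094,.6934,-.0334
for n,X in {"hookV+":(-.06,.106,.185),"hookV-":(-.06,-.085,.185),"tube":(-.058,0,.312)}.items(): print(n,proj(c,[(X[0]*np.cos(ra)-X[1]*np.sin(ra)+rx,X[0]*np.sin(ra)+X[1]*np.cos(ra)+ry,X[2])]).round(1))
E
```

```text
t 2.7667 tcp [0.452  0.0126 0.2021] shift mm [ 49.4   5.1 -70.5] rot [ 0.0101 -0.0224  0.0174] rows>= 1.6928346068990872
pred [[478.7, 187.5], [144.2, 187.5], [309.0, 241.4], [309.7, 255.4]]
hookV+ [[351.4 332.7]]
hookV- [[166.2 331.9]]
tube [[233.5 478.2]]
```

View pics/w1.png

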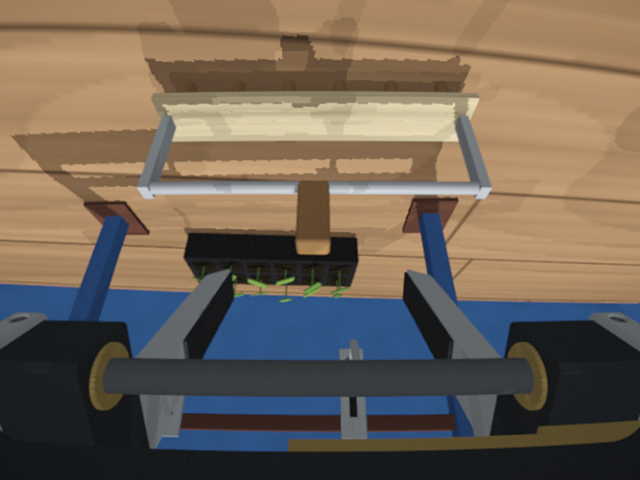

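```bash
python3 - <<'E'
from h import *
c=viewer.get_calibration("wrist"); im=viewer.grab_frame("wrist"); cv2.imwrite("pics/w2.png",im[:,:,::-1])
print([viewer.search_frame("wrist",n)[:2] for n in ("dibber_grip","dibber_bar")])
hsv=cv2.cvtColor(im,cv2.COLOR_RGB2HSV)
# bar/uprights: low saturation bright in rows 170-205
m=(hsv[...,1]<40)&(hsv[...,2]>110); m[:165]=0;m[215:]=0
for r in range(170,212,4):
    x=np.where(m[r])[0]; print(r,len(x),x.min() if len(x) else 0,x.max() if len(x) else 0)
go((.488,.0166,.145),.078)
a=.078;X=np.array([(0,.132,.11),(0,-.132,.11),(-.01,0,.165),(0.01,0,.165),(0,0,.145),(0,0,.11)])
W=np.c_[X[:,0]*np.cos(a)-X[:,1]*np.sin(a)+.488,X[:,0]*np.sin(a)+X[:,1]*np.cos(a)+.0166,X[:,2]]
print("pred",proj(c,W).round(1).tolist())
E
```

```text
[[{'at': [0.5097, 0.2765], 'p': 0.6}], [{'at': [0.503, 0.2706], 'p': 0.55}]]
170 18 156 495
174 19 155 496
178 19 154 498
182 19 152 499
186 20 150 501
190 319 149 502
194 324 148 503
198 321 150 501
202 25 152 498
206 0 0 0
210 0 0 0
t 2.9167 tcp [0.4518 0.0202 0.2065] shift mm [ 49.6  -2.5 -74.9] rot [ 0.004  -0.0213  0.0107] rows>= 1.7978016850156135
pred [[490.7, 193.4], [154.7, 194.7], [320.9, 249.0], [321.2, 262.7], [321.1, 231.7], [321.3, 193.5]]
```

Call:
{"api": "send_rows", "payload": {"motion": [8.3, 0, -12.5, 0.0007, -0.0035, 0.0018, 1, 8.3, 0, -12.5, 0.0007, -0.0035, 0.0018, 1, 8.3, 0, -12.5, 0.0007, -0.0035, 0.0018, 1, 8.3, 0, -12.5, 0.0007, -0.0035, 0.0018, 1, 8.3, 0, -12.5, 0.0007, -0.0035, 0.0018, 1, 8.3, 0, -12.5, 0.0007, -0.0035, 0.0018, 1, 0, 0, 0, 0, 0, 0, 1, 0, 0, 0, 0, 0, 0, 1]}}

```text
t: 3.58
position: [0.5018, 0.0246, 0.1322]
eef_rot: [[-0.704, -0.088, 0.704], [-0.062, 0.996, 0.062], [-0.707, -0.0, -0.707]]
contact_force: [0.1, 0.4, 0.1]
opening: 0.0942
finger_force: 0.0
```

```bash
python3 - <<'E'
from h import *
go((.488,.019,.145),.078)
im=viewer.grab_frame("wrist"); cv2.imwrite("pics/w3.png",im[:,:,::-1])
E
```

```text
t 3.5833 tcp [0.5018 0.0246 0.1322] shift mm [-0.4 -4.5 -0.7] rot [ 0.0004  0.0001 -0.0101] rows>= 0.10854087786744387
```

View pics/w3.png

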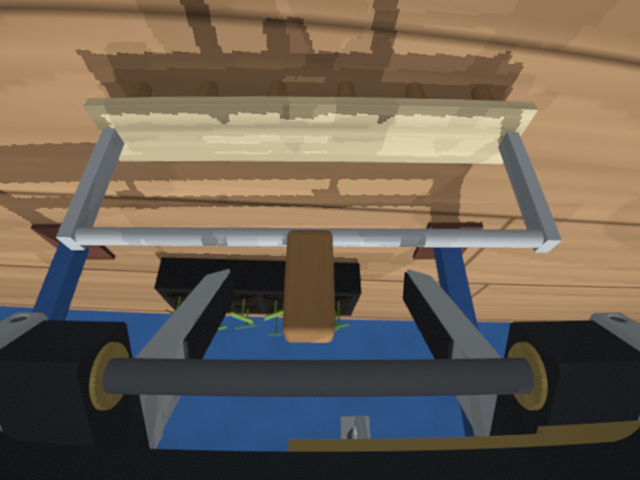

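Call:
{"api": "send_rows", "payload": {"motion": [0, -4.5, 0, 0, 0, -0.01, 1, 0, 0, 0, 0, 0, 0, 1, 0, 0, 0, 0, 0, 0, 1, 0, 0, 0, 0, 0, 0, -1, 0, 0, 0, 0, 0, 0, -1, 0, 0, 0, 0, 0, 0, -1, 0, 0, 0, 0, 0, 0, -1, 0, 0, 0, 0, 0, 0, -1, 0, 0, 0, 0, 0, 0, -1, 0, 0, 0, 0, 0, 0, -1]}}

```text
t: 4.47
position: [0.5019, 0.0172, 0.1319]
eef_rot: [[-0.705, -0.073, 0.706], [-0.052, 0.997, 0.051], [-0.708, -0.001, -0.707]]
contact_force: [-0.2, -0.6, 0.5]
opening: 0.0507
finger_force: 0.0
```

Call:
{"api": "send_rows", "payload": {"motion": [0, 0, 0, 0, 0, 0, -1, 0, 0, 0, 0, 0, 0, -1, 0, 0, 0, 0, 0, 0, -1, 0, 0, 0, 0, 0, 0, -1]}}

```text
t: 4.8
position: [0.5018, 0.0179, 0.1319]
eef_rot: [[-0.705, -0.073, 0.706], [-0.051, 0.997, 0.052], [-0.708, 0.001, -0.707]]
contact_force: [0.3, 4.4, 0.0]
opening: 0.0243
finger_force: 1.9
```

Call:
{"api": "send_rows", "payload": {"motion": [0, 0, 0, 0, 0, 0, -1, 0, 0, 0, 0, 0, 0, -1, 0, 0, 0, 0, 0, 0, -1, 0, 0, 0, 0, 0, 0, -1]}}

```text
t: 5.13
position: [0.5019, 0.0176, 0.1319]
eef_rot: [[-0.705, -0.073, 0.706], [-0.052, 0.997, 0.052], [-0.708, -0.0, -0.707]]
contact_force: [-0.0, 3.7, 0.0]
opening: 0.0238
finger_force: 30.0
```

Call:
{"api": "send_rows", "payload": {"motion": [0, 0, 5, 0, 0, 0, -1, 0, 0, 8, 0, 0, 0, -1, 0, 0, 8, 0, 0, 0, -1, 0, 0, 8, 0, 0, 0, -1, 0, 0, 8, 0, 0, 0, -1, 0, 0, 8, 0, 0, 0, -1, 0, 0, 5, 0, 0, 0, -1, 0, 0, 0, 0, 0, 0, -1, 0, 0, 0, 0, 0, 0, -1]}}

```text
t: 5.88
position: [0.502, 0.0172, 0.1825]
eef_rot: [[-0.704, -0.073, 0.706], [-0.053, 0.997, 0.051], [-0.708, -0.001, -0.706]]
contact_force: [-0.7, -1.4, -5.4]
opening: 0.0236
finger_force: 30.0
```

```bash
python3 - <<'E'
from h import *
s=telemetry.sense(); print({k:np.round(s[k],3).tolist() for k in ("t","contact_force","ft_torque","finger_force","opening","position","qpos")})
ra,rx,ry=.094,.6934,-.0334
rk=lambda X:(X[0]*np.cos(ra)-X[1]*np.sin(ra)+rx,X[0]*np.sin(ra)+X[1]*np.cos(ra)+ry,X[2])
for x,z in ((-.135,.285),(-.057,.285),(-.057,.236)): go(rk((x,.010,z)),ra)
c=viewer.get_calibration("wrist"); im=viewer.grab_frame("wrist"); cv2.imwrite("pics/w4.png",im[:,:,::-1])
E
```

```text
{'t': 5.883, 'contact_force': [-0.686, -1.391, -5.354], 'ft_torque': [0.006, 1.072, 0.025], 'finger_force': 29.999, 'opening': 0.024, 'position': [0.502, 0.017, 0.183], 'qpos': [-0.227, -0.599, 2.155, 0.283, 0.841, -1.978]}
t 5.8833 tcp [0.502  0.0172 0.1825] shift mm [ 69.4 -52.1  89.1] rot [0.0013 0.0016 0.0209] rows>= 2.1374488133382745
t 5.8833 tcp [0.502  0.0172 0.1825] shift mm [147.1 -44.7  89.1] rot [0.0013 0.0016 0.0209] rows>= 3.529412759504119
t 5.8833 tcp [0.502  0.0172 0.1825] shift mm [147.1 -44.7  40.1] rot [0.0013 0.0016 0.0209] rows>= 3.529412759504119
```

View pics/w4.png

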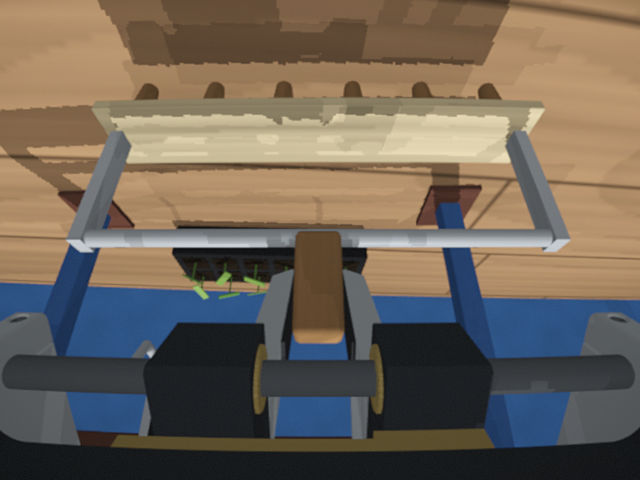

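```bash
cat >> h.py <<'E'
ra,rx,ry=.094,.6934,-.0334
rk=lambda x,y,z:(x*np.cos(ra)-y*np.sin(ra)+rx,x*np.sin(ra)+y*np.cos(ra)+ry,z)
def st():
    s=telemetry.sense(); R=np.array(s["eef_rot"]); g=np.array(s["position"])-.019*R[:,2]-[rx,ry,0]
    print("t %.2f"%s["t"],"rack-frame grip",np.round([g[0]*np.cos(ra)+g[1]*np.sin(ra),-g[0]*np.sin(ra)+g[1]*np.cos(ra),g[2]],4),"F",np.round(s["contact_force"],2),"T",np.round(s["ft_torque"],3),"ff",round(float(s["finger_force"]),1))
E
python3 -c "
from h import *
go(rk(-.15,.01,.281),ra); print(rk(-.15,.01,0),rk(-.057,.01,0))"
```

```text
t 5.9333 tcp [0.5017 0.0173 0.1816] shift mm [ 54.8 -53.6  86. ] rot [0.001  0.0002 0.0209] rows>= 2.063060002981439
(np.float64(0.5431235958708088), np.float64(-0.03752339205024387), 0) (np.float64(0.6357130243219368), np.float64(-0.028794260415684142), 0)
```

Call:
{"api": "send_rows", "payload": {"motion": [0, 0, 11, 0, 0, 0, -1, 0, 0, 11, 0, 0, 0.002, -1, 6, -6, 11, 0, 0, 0.002, -1, 8, -8, 11, 0, 0, 0.003, -1, 8, -8, 11, 0, 0, 0.003, -1, 8, -8, 11, 0, 0, 0.003, -1, 8, -8, 10, 0, 0, 0.003, -1, 8, -8, 10, 0, 0, 0.003, -1, 6, -6, 0, 0, 0, 0.002, -1, 3, -2, 0, 0, 0, 0, -1]}}

```text
t: 6.77
position: [0.5581, -0.0382, 0.2698]
eef_rot: [[-0.702, -0.093, 0.707], [-0.067, 0.996, 0.064], [-0.709, -0.003, -0.705]]
contact_force: [-0.2, 0.0, -5.4]
opening: 0.0238
finger_force: 30.0
```

Call:
{"api": "send_rows", "payload": {"motion": [0, 0, 0, 0, 0, 0, -1, 0, 0, 0, 0, 0, 0, -1, 0, 0, 0, 0, 0, 0, -1]}}

```text
t: 7.02
position: [0.5563, -0.0361, 0.2666]
eef_rot: [[-0.705, -0.094, 0.703], [-0.067, 0.996, 0.067], [-0.706, -0.0, -0.708]]
contact_force: [-0.3, -0.6, -5.4]
opening: 0.0236
finger_force: 30.0
```

```bash
python3 - <<'E'
from h import *
st(); go(rk(-.057,.01,.281),ra); s=telemetry.sense(); print(np.round(s["qpos"],3))
t=viewer.grab_frame("top"); sc=viewer.grab_frame("scene")
a=cv2.resize(t[180:300,250:420],None,fx=3.2,fy=3.2,interpolation=2); b=cv2.resize(sc[170:320,190:440],None,fx=2.176,fy=2.176,interpolation=2)
a=np.vstack([a,np.zeros((0,a.shape[1],3),np.uint8)])
h=max(a.shape[0],0)
cv2.imwrite("pics/top1.png",a[:,:,::-1]); cv2.imwrite("pics/sc1.png",cv2.resize(sc[170:320,190:440],None,fx=3.2,fy=3.2,interpolation=2)[:,:,::-1])
E
```

```text
t 7.02 rack-frame grip [-0.1502  0.0101  0.2801] F [-0.3  -0.61 -5.36] T [-0.028  1.128 -0.008] ff 30.0
t 7.0167 tcp [ 0.5563 -0.0361  0.2666] shift mm [92.8  8.6  0.9] rot [ 0.0002 -0.0009 -0.0006] rows>= 2.2269762571094276
[-0.37  -0.457  1.909  0.387  0.997 -2.13 ]
```

View pics/sc1.png

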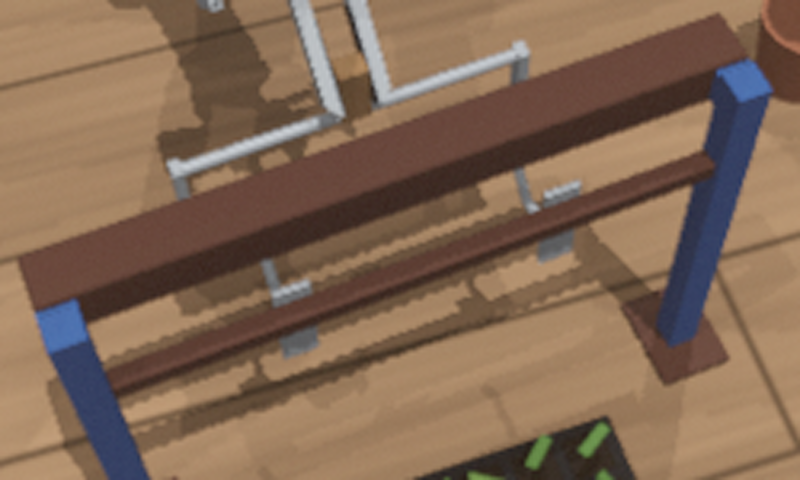

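Call:
{"api": "send_rows", "payload": {"motion": [9.3, 0.9, 0.1, 0, 0, 0, -1, 9.3, 0.9, 0.1, 0, 0, 0, -1, 9.3, 0.9, 0.1, 0, 0, 0, -1, 9.3, 0.9, 0.1, 0, 0, 0, -1, 9.3, 0.9, 0.1, 0, 0, 0, -1, 9.3, 0.9, 0.1, 0, 0, 0, -1, 9.3, 0.9, 0.1, 0, 0, 0, -1, 9.3, 0.9, 0.1, 0, 0, 0, -1, 9.3, 0.9, 0.1, 0, 0, 0, -1, 9.3, 0.9, 0.1, 0, 0, 0, -1]}}

```text
t: 7.95
position: [0.6509, -0.0276, 0.2688]
eef_rot: [[-0.703, -0.094, 0.705], [-0.067, 0.996, 0.066], [-0.708, -0.001, -0.707]]
contact_force: [0.3, 0.0, -5.0]
opening: 0.0235
finger_force: 30.0
```

Call:
{"api": "send_rows", "payload": {"motion": [0, 0, -2, 0, 0, 0, -1, 0, 0, -2, 0, 0, 0, -1, 0, 0, -2, 0, 0, 0, -1, 0, 0, -2, 0, 0, 0, -1]}}

```text
t: 8.28
position: [0.6495, -0.0277, 0.2603]
eef_rot: [[-0.704, -0.094, 0.704], [-0.067, 0.996, 0.066], [-0.707, -0.001, -0.707]]
contact_force: [0.1, 0.1, -5.8]
opening: 0.0237
finger_force: 30.0
```

```bash
python3 - <<'E'
from h import *
st(); go(rk(-.057,.01,.281),ra)
t=viewer.grab_frame("top"); 
print(telemetry.sense()["ft_torque"])
cv2.imwrite("pics/top2.png",cv2.resize(t[170:290,240:440],None,fx=4,fy=4,interpolation=2)[:,:,::-1])
E
```

```text
t 8.28 rack-frame grip [-0.0566  0.0098  0.2738] F [ 0.09  0.09 -5.78] T [-0.052  1.085 -0.03 ] ff 30.0
t 8.2833 tcp [ 0.6495 -0.0277  0.2603] shift mm [-0.4  0.2  7.2] rot [0.0009 0.0003 0.0001] rows>= 0.1732665153092694
[-0.09470867  1.06882215 -0.03417421]
```

View pics/top2.png

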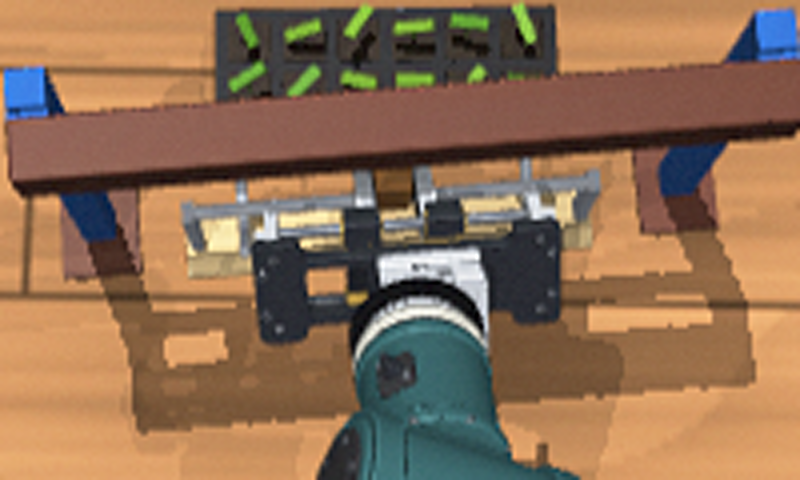

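Call:
{"api": "send_rows", "payload": {"motion": [0, 0, -3, 0, 0, 0, -1, 0, 0, -3, 0, 0, 0, -1, 0, 0, -3, 0, 0, 0, -1, 0, 0, -3, 0, 0, 0, -1, 0, 0, -3, 0, 0, 0, -1, 0, 0, -3, 0, 0, 0, -1, 0, 0, -2, 0, 0, 0, -1, 0, 0, -1, 0, 0, 0, -1, 0, 0, 0, 0, 0, 0, -1, 0, 0, 0, 0, 0, 0, -1]}}

```text
t: 9.17
position: [0.65, -0.0277, 0.24]
eef_rot: [[-0.703, -0.094, 0.705], [-0.067, 0.996, 0.066], [-0.708, -0.001, -0.706]]
contact_force: [0.6, -0.4, -5.4]
opening: 0.0238
finger_force: 30.0
```

```bash
python3 -c "
from h import *
st()"
```

```text
t 9.17 rack-frame grip [-0.0561  0.0097  0.2534] F [ 0.58 -0.37 -5.37] T [-0.076  1.074  0.007] ff 30.0
```

Call:
{"api": "send_rows", "payload": {"motion": [0, 0, -1, 0, 0, 0, -1, 0, 0, -1, 0, 0, 0, -1, 0, 0, -1, 0, 0, 0, -1, 0, 0, -1, 0, 0, 0, -1, 0, 0, -1, 0, 0, 0, -1, 0, 0, 0, 0, 0, 0, -1]}}

```text
t: 9.67
position: [0.6497, -0.0277, 0.2344]
eef_rot: [[-0.704, -0.094, 0.704], [-0.067, 0.996, 0.066], [-0.707, -0.001, -0.707]]
contact_force: [-0.7, -0.3, -6.7]
opening: 0.0237
finger_force: 30.0
```

Call:
{"api": "send_rows", "payload": {"motion": [0, 0, -1, 0, 0, 0, -1, 0, 0, 0, 0, 0, 0, -1, 0, 0, -1, 0, 0, 0, -1, 0, 0, 0, 0, 0, 0, -1]}}

```text
t: 10.0
position: [0.6499, -0.0277, 0.2327]
eef_rot: [[-0.703, -0.094, 0.704], [-0.067, 0.996, 0.066], [-0.708, -0.001, -0.707]]
contact_force: [-0.8, 0.2, -5.9]
opening: 0.0235
finger_force: 30.0
```

```bash
python3 -c "
from h import *
st()"
```

```text
t 10.00 rack-frame grip [-0.0563  0.0098  0.2461] F [-0.83  0.16 -5.93] T [-0.011  1.045  0.032] ff 30.0
```

Bar at 0.211, no contact yet. Continuing in 1 mm steps.

Call:
{"api": "send_rows", "payload": {"motion": [0, 0, -1, 0, 0, 0, -1, 0, 0, 0, 0, 0, 0, -1, 0, 0, -1, 0, 0, 0, -1, 0, 0, 0, 0, 0, 0, -1]}}

```text
t: 10.33
position: [0.6498, -0.0277, 0.2307]
eef_rot: [[-0.704, -0.094, 0.704], [-0.067, 0.996, 0.066], [-0.708, -0.001, -0.707]]
contact_force: [-0.9, -1.1, -5.2]
opening: 0.0234
finger_force: 30.0
```

```bash
python3 -c "
from h import *
st()"
```

```text
t 10.33 rack-frame grip [-0.0563  0.0098  0.2441] F [-0.91 -1.12 -5.2 ] T [-0.07   1.055  0.02 ] ff 30.0
```

Call:
{"api": "send_rows", "payload": {"motion": [0, 0, -1, 0, 0, 0, -1, 0, 0, 0, 0, 0, 0, -1, 0, 0, 0, 0, 0, 0, -1]}}

```text
t: 10.58
position: [0.6499, -0.0277, 0.2298]
eef_rot: [[-0.703, -0.094, 0.705], [-0.067, 0.996, 0.066], [-0.708, -0.001, -0.707]]
contact_force: [-0.3, -0.8, -4.7]
opening: 0.0237
finger_force: 30.0
```

```bash
python3 -c "
from h import *
st()"
```

```text
t 10.58 rack-frame grip [-0.0563  0.0097  0.2432] F [-0.29 -0.76 -4.69] T [-0.027  0.993 -0.009] ff 30.0
```

Call:
{"api": "send_rows", "payload": {"motion": [0, 0, -1, 0, 0, 0, -1, 0, 0, 0, 0, 0, 0, -1, 0, 0, 0, 0, 0, 0, -1]}}

```text
t: 10.83
position: [0.6499, -0.0277, 0.2288]
eef_rot: [[-0.703, -0.094, 0.705], [-0.067, 0.996, 0.066], [-0.708, -0.001, -0.707]]
contact_force: [-0.2, -0.2, -5.6]
opening: 0.0238
finger_force: 30.0
```

```bash
python3 -c "
from h import *
st()"
```

```text
t 10.83 rack-frame grip [-0.0562  0.0098  0.2422] F [-0.18 -0.17 -5.57] T [-0.057  1.045  0.039] ff 30.0
```

Call:
{"api": "send_rows", "payload": {"motion": [0, 0, -1, 0, 0, 0, -1, 0, 0, 0, 0, 0, 0, -1, 0, 0, 0, 0, 0, 0, -1]}}

```text
t: 11.08
position: [0.6499, -0.0278, 0.2279]
eef_rot: [[-0.703, -0.094, 0.705], [-0.067, 0.996, 0.066], [-0.708, -0.001, -0.706]]
contact_force: [-0.2, 0.2, -5.8]
opening: 0.0238
finger_force: 30.0
```

```bash
python3 -c "
from h import *
st()"
```

```text
t 11.08 rack-frame grip [-0.0562  0.0097  0.2413] F [-0.16  0.15 -5.77] T [-0.058  1.04  -0.08 ] ff 30.0
```

Bar 0.206, still free.

Call:
{"api": "send_rows", "payload": {"motion": [0, 0, -1, 0, 0, 0, -1, 0, 0, 0, 0, 0, 0, -1, 0, 0, 0, 0, 0, 0, -1]}}

```text
t: 11.33
position: [0.6501, -0.0278, 0.2276]
eef_rot: [[-0.703, -0.094, 0.705], [-0.067, 0.996, 0.066], [-0.708, -0.001, -0.706]]
contact_force: [-1.4, -0.8, -3.7]
opening: 0.0243
finger_force: 30.0
```

```bash
python3 -c "
from h import *
st()"
```

```text
t 11.33 rack-frame grip [-0.056   0.0097  0.241 ] F [-1.36 -0.78 -3.69] T [0.062 0.974 0.057] ff 30.0
```

Call:
{"api": "send_rows", "payload": {"motion": [0, 0, -1, 0, 0, 0, -1, 0, 0, 0, 0, 0, 0, -1, 0, 0, 0, 0, 0, 0, -1]}}

```text
t: 11.58
position: [0.6503, -0.0278, 0.2272]
eef_rot: [[-0.702, -0.094, 0.706], [-0.067, 0.996, 0.066], [-0.709, -0.001, -0.705]]
contact_force: [-3.3, -0.4, -0.6]
opening: 0.0238
finger_force: 30.0
```

```bash
python3 -c "
from h import *
st()"
```

```text
t 11.58 rack-frame grip [-0.0559  0.0097  0.2406] F [-3.32 -0.4  -0.65] T [0.352 0.938 0.246] ff 30.0
```

Call:
{"api": "send_rows", "payload": {"motion": [0, 0, -1, 0, 0, 0, -1, 0, 0, 0, 0, 0, 0, -1, 0, 0, 0, 0, 0, 0, -1]}}

```text
t: 11.83
position: [0.6505, -0.0278, 0.2269]
eef_rot: [[-0.701, -0.093, 0.707], [-0.067, 0.996, 0.065], [-0.71, -0.001, -0.704]]
contact_force: [-4.6, -1.4, 2.4]
opening: 0.0239
finger_force: 30.0
```

```bash
python3 -c "
from h import *
st()"
```

```text
t 11.83 rack-frame grip [-0.0557  0.0096  0.2403] F [-4.57 -1.41  2.38] T [0.56  0.824 0.366] ff 30.0
```

Call:
{"api": "send_rows", "payload": {"motion": [0, 0, 1, 0, 0, 0, -1, 0, 0, 1, 0, 0, 0, -1, 0, -0.1, -0.5, 0.005, 0.0005, 0, -1, 0, -0.1, -0.5, 0.005, 0.0005, 0, -1, 0, -0.1, -0.5, 0.005, 0.0005, 0, -1, 0, -0.1, -0.5, 0.005, 0.0005, 0, -1, 0, -0.1, -0.5, 0.005, 0.0005, 0, -1, 0, 0, 0, 0, 0, 0, -1, 0, 0, 0, 0, 0, 0, -1]}}

```text
t: 12.58
position: [0.6501, -0.0285, 0.2245]
eef_rot: [[-0.705, -0.093, 0.703], [-0.049, 0.995, 0.083], [-0.708, 0.024, -0.706]]
contact_force: [-1.8, -1.4, 0.6]
opening: 0.0237
finger_force: 30.0
```

```bash
python3 -c "
from h import *
st()"
```

```text
t 12.58 rack-frame grip [-0.0561  0.0087  0.238 ] F [-1.83 -1.4   0.63] T [ 0.239  0.596 -0.093] ff 30.0
```

Call:
{"api": "send_rows", "payload": {"motion": [0, -0.1, -0.5, 0.005, 0.0005, 0, -1, 0, -0.1, -0.5, 0.005, 0.0005, 0, -1, 0, 0, 0, 0, 0, 0, -1]}}

```text
t: 12.83
position: [0.6501, -0.0287, 0.2235]
eef_rot: [[-0.706, -0.093, 0.702], [-0.042, 0.995, 0.09], [-0.707, 0.034, -0.706]]
contact_force: [-0.4, -2.4, -0.6]
opening: 0.0237
finger_force: 30.0
```

```bash
python3 -c "
from h import *
st()"
```

```text
t 12.83 rack-frame grip [-0.0562  0.0083  0.2369] F [-0.37 -2.44 -0.62] T [ 0.183  0.594 -0.102] ff 30.0
```

```bash
cat >> h.py <<'E'
def yc():
    s=telemetry.sense(); F=np.array(s["contact_force"])-[0,-.3,-5.5]; T=np.array(s["ft_torque"])-[-.05,1.06,0]
    print("up-force %.1f"%F[2],"moment about bar mid %.3f"%(T[0]-.23*F[1]),"left %.1f right %.1f"%(F[2]/2+(T[0]-.23*F[1])/.19, F[2]/2-(T[0]-.23*F[1])/.19)); st()
E
python3 -c "
from h import *
yc()"
```

```text
up-force 4.9 moment about bar mid 0.725 left 6.3 right -1.4
t 12.83 rack-frame grip [-0.0562  0.0083  0.2369] F [-0.37 -2.44 -0.62] T [ 0.183  0.594 -0.102] ff 30.0
```

Call:
{"api": "send_rows", "payload": {"motion": [0, -0.1, -0.5, 0.005, 0.0005, 0, -1, 0, -0.1, -0.5, 0.005, 0.0005, 0, -1, 0, 0, 0, 0, 0, 0, -1]}}

```text
t: 13.08
position: [0.6501, -0.0287, 0.2234]
eef_rot: [[-0.706, -0.094, 0.702], [-0.036, 0.995, 0.097], [-0.708, 0.043, -0.705]]
contact_force: [-2.2, -0.3, 1.3]
opening: 0.0239
finger_force: 30.0
```

```bash
python3 -c "
from h import *
yc()"
```

```text
up-force 6.8 moment about bar mid -0.265 left 2.0 right 4.8
t 13.08 rack-frame grip [-0.0561  0.0081  0.2367] F [-2.17 -0.28  1.26] T [-0.311  0.524 -0.163] ff 30.0
```

Call:
{"api": "send_rows", "payload": {"motion": [0, -0.1, -0.5, 0.005, 0.0005, 0, -1, 0, -0.1, -0.5, 0.005, 0.0005, 0, -1, 0, 0, 0, 0, 0, 0, -1]}}

```text
t: 13.33
position: [0.6504, -0.0288, 0.2234]
eef_rot: [[-0.705, -0.095, 0.703], [-0.03, 0.994, 0.104], [-0.708, 0.053, -0.704]]
contact_force: [-4.9, 3.0, 3.2]
opening: 0.0239
finger_force: 30.1
```

```bash
python3 -c "
from h import *
yc()"
```

```text
up-force 8.7 moment about bar mid -1.331 left -2.7 right 11.4
t 13.33 rack-frame grip [-0.0559  0.0079  0.2368] F [-4.9   3.03  3.2 ] T [-0.615  0.553 -0.095] ff 30.1
```

Call:
{"api": "send_rows", "payload": {"motion": [0, 0.1, 0.5, -0.006, -0.0005, 0, -1, 0, 0.1, 0.5, -0.006, -0.0005, 0, -1, 0, 0, 0, 0, 0, 0, -1, 0, 0, 0, 0, 0, 0, -1]}}

```text
t: 13.67
position: [0.6503, -0.0287, 0.2232]
eef_rot: [[-0.705, -0.094, 0.703], [-0.037, 0.995, 0.096], [-0.708, 0.042, -0.705]]
contact_force: [-3.4, -1.2, 3.3]
opening: 0.0236
finger_force: 30.0
```

```bash
python3 -c "
from h import *
yc()
viewer.grab_frame('top');yc();viewer.grab_frame('top');yc()"
```

```text
up-force 8.8 moment about bar mid 0.157 left 5.2 right 3.6
t 13.67 rack-frame grip [-0.056   0.0082  0.2366] F [-3.4  -1.16  3.31] T [-0.09   0.35  -0.085] ff 30.0
up-force 9.2 moment about bar mid 0.185 left 5.6 right 3.6
t 13.72 rack-frame grip [-0.056   0.0082  0.2366] F [-2.95 -1.4   3.74] T [-0.116  0.269 -0.051] ff 30.0
up-force 10.4 moment about bar mid 0.174 left 6.1 right 4.3
t 13.77 rack-frame grip [-0.056   0.0082  0.2366] F [-3.27 -1.13  4.87] T [-0.067  0.238 -0.036] ff 30.0
```

Call:
{"api": "send_rows", "payload": {"motion": [0, 0, -0.5, 0, 0, 0, -1, 0, 0, 0, 0, 0, 0, -1, 0, 0, 0, 0, 0, 0, -1]}}

```text
t: 14.02
position: [0.6503, -0.0287, 0.2232]
eef_rot: [[-0.705, -0.094, 0.703], [-0.036, 0.995, 0.096], [-0.708, 0.042, -0.705]]
contact_force: [-4.6, -0.4, 6.0]
opening: 0.0238
finger_force: 30.0
```

```bash
python3 -c "
from h import *
yc()"
```

```text
up-force 11.5 moment about bar mid -0.037 left 5.6 right 5.9
t 14.02 rack-frame grip [-0.0559  0.0081  0.2366] F [-4.63 -0.42  5.99] T [-0.115  0.291 -0.004] ff 30.0
```

Call:
{"api": "send_rows", "payload": {"motion": [0, 0, 0.6, 0, 0, 0, -1, 0, 0, 0, 0, 0, 0, -1, 0, 0, 0, 0, 0, 0, -1]}}

```text
t: 14.27
position: [0.6503, -0.0287, 0.2232]
eef_rot: [[-0.706, -0.094, 0.702], [-0.036, 0.995, 0.096], [-0.708, 0.042, -0.705]]
contact_force: [-2.4, -0.5, 4.3]
opening: 0.0239
finger_force: 30.0
```

```bash
python3 -c "
from h import *
yc()
im=viewer.grab_frame('scene'); cv2.imwrite('pics/sc2.png',cv2.resize(im[170:320,190:440],None,fx=3.2,fy=3.2,interpolation=2)[:,:,::-1])"
```

```text
up-force 9.8 moment about bar mid 0.003 left 4.9 right 4.9
t 14.27 rack-frame grip [-0.056   0.0081  0.2366] F [-2.43 -0.53  4.33] T [-0.101  0.158 -0.046] ff 30.0
```

View pics/sc2.png

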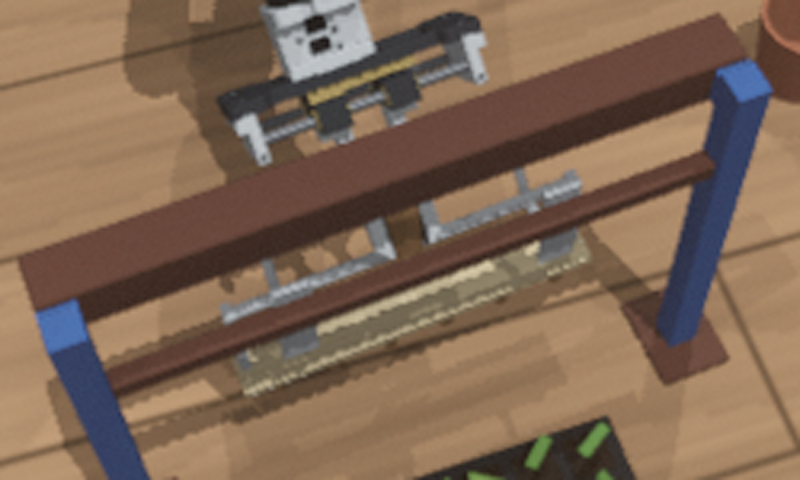

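Call:
{"api": "send_rows", "payload": {"motion": [0, 0, 0.4, 0, 0, 0, -1, 0, 0, 0, 0, 0, 0, -1, 0, 0, 0, 0, 0, 0, -0.3, 0, 0, 0, 0, 0, 0, -0.2, 0, 0, 0, 0, 0, 0, 0, 0, 0, 0, 0, 0, 0, 0.2, 0, 0, 0, 0, 0, 0, 0.2, 0, 0, 0, 0, 0, 0, 0.2, 0, 0, 0, 0, 0, 0, 0.2]}}

```text
t: 15.07
position: [0.6499, -0.0286, 0.2227]
eef_rot: [[-0.707, -0.094, 0.701], [-0.037, 0.995, 0.096], [-0.707, 0.042, -0.706]]
contact_force: [-0.1, -0.0, 0.5]
opening: 0.0562
finger_force: 0.0
```

```bash
python3 -c "
from h import *
yc()
im=viewer.grab_frame('wrist'); cv2.imwrite('pics/w5.png',im[:,:,::-1])"
```

```text
up-force 6.0 moment about bar mid -0.010 left 2.9 right 3.0
t 15.07 rack-frame grip [-0.0563  0.0083  0.2361] F [-0.11 -0.03  0.5 ] T [0.002 0.28  0.049] ff 0.0
```

View pics/w5.png

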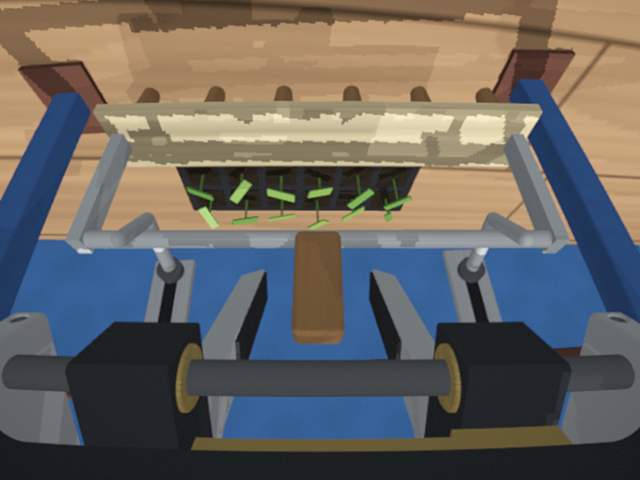

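Call:
{"api": "send_rows", "payload": {"motion": [-5.6, -0.8, 5.6, 0, 0, 0, 0.2, -8.4, -1.1, 8.5, 0, 0, 0, 0.2, -8.4, -1.1, 8.5, 0, 0, 0, 0.2, -8.4, -1.1, 8.5, 0, 0, 0, 0.2, -8.4, -1.1, 8.5, 0, 0, 0, 0.2, -10, -1.4, 10, 0, 0, 0, 0.2, -10, -1.4, 10, 0, 0, 0, 0.2, -15, -1.4, 10, 0, 0, 0, 0.2, -15, -1.4, 10, 0, 0, 0, 0.2, -15, -1.4, 10, 0, 0, 0, 0.2]}}

```text
t: 15.95
position: [0.5444, -0.0408, 0.3146]
eef_rot: [[-0.705, -0.094, 0.703], [-0.037, 0.995, 0.095], [-0.708, 0.041, -0.705]]
contact_force: [0.6, -0.4, 0.4]
opening: 0.0567
finger_force: 0.0
```

Call:
{"api": "send_rows", "payload": {"motion": [-10, 0, 5, 0, 0, 0, 0.2, -10, 0, 5, 0, 0, 0, 0.2, 0, 0, 0, 0, 0, 0, 0.2, 0, 0, 0, 0, 0, 0, 0.2, 0, 0, 0, 0, 0, 0, 0.2, 0, 0, 0, 0, 0, 0, 0.2, 0, 0, 0, 0, 0, 0, 0.2, 0, 0, 0, 0, 0, 0, 0.2, 0, 0, 0, 0, 0, 0, 0.2]}}

```text
t: 16.7
position: [0.5259, -0.0407, 0.3219]
eef_rot: [[-0.707, -0.094, 0.701], [-0.036, 0.995, 0.097], [-0.706, 0.043, -0.707]]
contact_force: [0.8, 0.3, -0.1]
opening: 0.0561
finger_force: 0.0
```

```bash
python3 -c "
from h import *
st()
im=viewer.grab_frame('wrist'); cv2.imwrite('pics/w6.png',im[:,:,::-1])"
```

```text
t 16.70 rack-frame grip [-0.1809  0.0079  0.3354] F [ 0.8   0.33 -0.08] T [0.039 0.361 0.016] ff 0.0
```

View pics/w6.png

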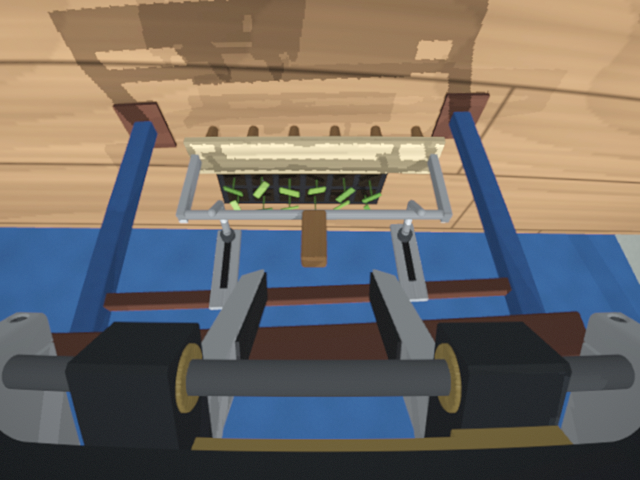

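The dibber hangs still in both hooks (at about (222,212) and (412,210)), and the gripper is clear of it.

```bash
python3 -c "
from plant import sign_off
print(sign_off())"
```

```text
the job is handed in; nothing more can be done
None
```

The dibber hangs by its bar in both hooks, let go only after both were felt to carry it (about 5 N each); the gripper is clear and the job was handed in at about 17 s.

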